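# Sort big bolts by thread pitch on notched gauges

### The arm

A 7-joint arm with a two-finger parallel gripper is mounted at the origin on a cart in front of the work surface, level with it; the furniture and walls round the work are solid. World frame = base frame: x ahead of the robot, y to its left, z up, the work surface at z = 0. Lengths are in m, angles in degrees, forces in N, time in s.
With the tool pointing down it reaches from about 0.35 to 0.775 m from the base axis. Payload 3.1 kg.
Tool frame: the origin (TCP) lies on the centre line of the jaws, within the pads' length; the fingertips stand 17 mm ahead of it and the grasp point (between the pads) lies 2 mm behind it (robot.tip_reach is the distance from the TCP to the fingertips, in m); z points along the fingers, y is the direction in which the jaws open and shut (so a half turn about z gives the same grasp; the last joint's range is limited). The gripper opens to 85 mm and grips with 20 to 120 N. Pads are 22 mm wide; open, the fingers measure 114 mm over their backs; the gripper's body (76 mm by 85 mm) begins 54 mm behind the grasp point. The pads swing forward as they close: fully open they stand 13 mm farther back than shut.
Start: joints at [74.674, 17.813, 0.802, 86.603, -0.252, 75.585, -1.558], TCP at [0.123, -0.536, 0.248] pointing down, gripper open.
Joint ranges: [-154.91, 154.91], [-16.99, 109.72], [-72.82, 74.43], [7.12, 147.25], [-82.49, 262.49], [11.32, 116.49], [-174.64, 174.64]. Speed limits (degrees/s): [159.86, 159.86, 180, 180, 180, 180, 180].

### API

Orientations are given as [roll, pitch, yaw] about the fixed x, y, z axes, in that order (R = Rz(yaw) Ry(pitch) Rx(roll)).
In Python, from station import robot, fingers, vision, workorder, recognise gives the robot as it stands. Calls block until the motion is done:
- robot.move_to(position, orientation): joint-space move of the TCP to a pose.
- robot.line_to(position, orientation=None, velocity=0.15, f_stop=None): straight line of the TCP; orientation=None keeps the orientation; velocity is the mean speed in m/s. With f_stop (N) it stops when the force on the tool has changed by that much, and returns True; else False.
- robot.move_j(angles): joint-space move.
- fingers.gripper_to(opening, force=None): opening from 0.0 (shut) to 1.0 (fully open); force is the grip in N (None keeps the last); returns when the fingers have stopped.
- robot.pause(seconds).
- robot.inverse_kinematics(position, orientation): joint angles nearest the present ones, or None.
- vision.grab_frame(name): name is "scene" or "top" or "wrist"; returns the picture (480x640x3 uint8, red, green, blue); there is no depth.
- vision.calibration(name): a dict with "mtx" (3x3 intrinsics, pixels), "extrinsics" (4x4, takes a point from world to camera coordinates); the wrist camera has in their place "T_tool_cam" (4x4, takes a point from camera to tool coordinates, whose origin is the TCP and whose axes are the flange's). Camera axes: x right, y up, looking along -z (the intrinsics and any distortion apply to the point x, -y, -z); pixel columns grow to the right and rows downward; lengths in m; the calibration is good to about 2 mm. The wrist camera is an equidistant fisheye: a pixel r from the principal point sees the ray r / f radians off the axis. A picture is of the moment at which its call begins: read the wrist's pose just before it. calibration takes no time and is no camera call.
A pose or a line that the arm cannot do raises robot.PlanningError and nothing moves.
- workorder.close_job(): hands the job in, once; it reports no verdict.
Trained networks look in the newest picture that a camera, given by its name, has taken for a name from the list of things; names that differ only in an ending like _2 or _b are one class to them, and where a whole thing is asked for, a point or a joint stands for the part that bears it (a point fixed in the world has none). Each returns a list of dicts, best first, with "p" (0 to 1); they miss things now and then, are a little off and sometimes report something else, mostly with a low value. They report only what shows in the picture. A call takes as long as a camera call.
- recognise(label, camera): "rect" ([centre column, centre row, width, height] in pixels, round what is visible of it).
Readings, each from a call of its own:
- robot.current_time_s(): time.
- robot.current_joint_positions(): joint angles.
- robot.current_dq(): joint speeds.
- robot.current_joint_torque(): joint torques, N m.
- robot.current_tool_pos(): TCP position.
- robot.current_eef_rot(): TCP orientation.
- robot.current_contact_force(): force on the tool from outside, world axes, zero at the start.
- robot.current_torque(): the same for the moment, N m.
- robot.current_finger_gap(): opening from 0.0 (shut) to 1.0 (fully open).
Only numpy, scipy, OpenCV 4.12 (cv2) and the standard library are available. Lean on these libraries where they do the work, as an engineer would, in place of code of your own. Each camera call takes 0.05 s, during which the arm holds its last target. There are 200 camera calls.

### The job

Two of the three square-headed bolts on the bench match the two notched thread gauges that stand beside them. Lay each of these bolts lengthwise and roughly centred on the gauge whose notches have the same pitch as its thread, sunk fully home with its thread between the teeth, and let go; leave the third bolt, whose thread is the finest and fits neither gauge, and everything else where it lies.

Things in the scene. Friction and masses are not known exactly. Their poses are not given: they have to be found in the camera images.
- coarse_bolt_center (a point): The coarse bolt. Steel bolt 28 mm in diameter, 154 mm long, lying on the bench. This point: on its axis (14 mm up), middle of the thread; x along the bolt. 8 plain ring crests at 16 mm pitch, grooves 4.5 mm deep, 10 mm wide at the root; this point is in mid-groove. Roll and which way round do not matter. Grasp across the 28 mm.
- fine_bolt_center (a point): The fine bolt. Steel bolt 28 mm in diameter, 154 mm long, lying on the bench. This point: on its axis (14 mm up), middle of the thread; x along the bolt. 12 plain ring crests at 11 mm pitch, grooves 4.5 mm deep, 6.5 mm wide at the root; this point is in mid-groove. Roll and which way round do not matter. Grasp across the 28 mm.
- odd_bolt_center (a point): The odd bolt, to be left. Steel bolt 28 mm in diameter, 154 mm long, lying on the bench. This point: on its axis (14 mm up), middle of the thread; x along the bolt. Same head; thread of 18 crests at only 7 mm pitch, which fits neither gauge.
- coarse_bolt: the coarse bolt's body, origin 14 mm under its centre point. Thread from -64 to +64 mm along x, then at -66 to -82 mm a square head 28 mm across, 16 mm long. About 0.35 kg, balances within 15 mm of the centre point
- fine_bolt: the fine bolt's body, origin 14 mm under its centre point. Thread from -64 to +64 mm along x, then at -66 to -82 mm a square head 28 mm across, 16 mm long. About 0.35 kg, balances within 15 mm of the centre point
- coarse_gauge_seat (a point): Seat of the coarse gauge: on each leaf 5 teeth at 16 mm pitch, 6.5 mm wide, one at this point. This point: where a bolt's centre point comes when fully seated and central, 36.9 mm above the bench; x along the gauge, y across, z up. A bolt whose crests ride on the teeth stays 5.5 mm higher.
- fine_gauge_seat (a point): Seat of the fine gauge: on each leaf 7 teeth at 11 mm pitch, 3.5 mm wide, one at this point. This point: where a bolt's centre point comes when fully seated and central, 36.9 mm above the bench; x along the gauge, y across, z up. A bolt whose crests ride on the teeth stays 5.5 mm higher.
- coarse_gauge: the coarse gauge, fixed; origin at bench level in the middle. Dark foot 100 x 60 x 8 mm, on it two upright light-metal leaves along x, 4 mm thick, 78 mm long, inner faces 13 and outer faces 21 mm apart (fingers beside a 28 mm bolt clear them). Top edges 30 mm above the bench, notched 8 mm deep into square teeth; the bolt lies lengthwise on both leaves
- fine_gauge: the fine gauge, fixed; origin at bench level in the middle. Dark foot 100 x 60 x 8 mm, on it two upright light-metal leaves along x, 4 mm thick, 78 mm long, inner faces 13 and outer faces 21 mm apart (fingers beside a 28 mm bolt clear them). Top edges 30 mm above the bench, notched 8 mm deep into square teeth; the bolt lies lengthwise on both leaves
- seal_driver: white stepped plastic bush, 53 mm in diameter, 48 mm high, origin under its centre; a bystander that stays where it is
- seal_tin_2: plain grey round tin, 62 mm in diameter, 32 mm high, origin under its centre; a bystander that stays where it is

How it is judged (in metres and radians):
At the end, for the whole second after the job is handed in: Each bolt rests in its own gauge, either way round, at rest: centre at most 2 mm above and 3 mm below the seat point, within 3 mm across and 20 mm along the gauge (a pitch off is fine), parallel within 0.05 rad; the odd bolt within 30 mm of its start (x of coarse_bolt_center in the frame of coarse_gauge_seat between -0.02 and 0.02 m and y of coarse_bolt_center in the frame of coarse_gauge_seat between -0.003 and 0.003 m and z of coarse_bolt_center in the frame of coarse_gauge_seat between -0.003 and 0.002 m and angle between the x axis of coarse_bolt_center and the x axis of coarse_gauge_seat, either way round below 0.05 rad and linear speed of each of coarse_bolt, fine_bolt below 0.01 m/s and angular speed of each of coarse_bolt, fine_bolt below 0.1 rad/s and x of fine_bolt_center in the frame of fine_gauge_seat between -0.02 and 0.02 m and y of fine_bolt_center in the frame of fine_gauge_seat between -0.003 and 0.003 m and z of fine_bolt_center in the frame of fine_gauge_seat between -0.003 and 0.002 m and angle between the x axis of fine_bolt_center and the x axis of fine_gauge_seat, either way round below 0.05 rad and distance of odd_bolt_center from where it was at the start of the episode below 0.03 m); the robot touches nothing.
It fails at once if the white bush is moved by more than 40 mm (distance of seal_driver from where it was at the start of the episode above 0.04 m).
It fails at once if the grey tin is moved by more than 40 mm (distance of seal_tin_2 from where it was at the start of the episode above 0.04 m).
It fails at once if the odd bolt is moved by more than 30 mm (distance of odd_bolt_center from where it was at the start of the episode above 0.03 m).
It also fails if it takes over 58 s, if anything falls off the work surface, if the arm or the gripper's body presses on something with over 40 N, if the wrist force passes 120 N, or if a joint passes its speed limit or range.

## Working session

There is one attempt and no reset: what is moved stays moved. The work goes in short steps, each a Python script; the robot and the scene stay as the last script left them, time stands still between calls to the robot, and variables do not carry over. Pictures are saved under pics/ and viewed, about 8 in all and at most 12, crops included, and the job is handed in when it is done.

```bash
mkdir -p pics; ls; python3 - <<'E'
from station import robot, fingers, vision, workorder, recognise
import cv2, numpy as np
np.set_printoptions(precision=4,suppress=True)
ims=[]
for c in ("top","scene"):
    im=vision.grab_frame(c); cv2.imwrite(f"pics/{c}0.png",im[:,:,::-1])
    k=vision.calibration(c); print(c,k)
    for l in ["coarse_bolt","fine_bolt","odd_bolt_center","coarse_gauge","fine_gauge","seal_driver","seal_tin_2"]:
        print(l,[(np.round(d["rect"],1).tolist(),round(d["p"],2)) for d in recognise(l,c)[:3]])
print(vision.calibration("wrist"), robot.current_time_s(), robot.current_eef_rot())
E
```

```text
pics
top {'mtx': array([[442.5243,   0.    , 317.7745],
       [  0.    , 442.5243, 237.3277],
       [  0.    ,   0.    ,   1.    ]]), 'extrinsics': array([[-0.0248, -0.9997, -0.002 ,  0.2136],
       [ 0.981 , -0.0247,  0.1925, -0.524 ],
       [-0.1925,  0.0028,  0.9813, -0.801 ],
       [ 0.    ,  0.    ,  0.    ,  1.    ]])}
coarse_bolt [([274.4, 250.6, 52.9, 71.5], 0.76)]
fine_bolt [([216.8, 278.6, 66.6, 58.0], 0.91), ([254.9, 179.4, 29.7, 31.4], 0.42)]
odd_bolt_center [([265.6, 321.4, 58.7, 69.1], 0.6), ([274.7, 249.3, 54.4, 74.0], 0.5), ([353.1, 192.7, 52.5, 50.4], 0.19)]
coarse_gauge [([355.2, 191.2, 53.6, 54.2], 0.56)]
fine_gauge [([420.0, 246.6, 48.2, 55.9], 0.86)]
seal_driver [([354.3, 298.6, 27.2, 28.8], 0.74)]
seal_tin_2 [([254.9, 179.9, 30.5, 31.7], 0.89)]
scene {'mtx': array([[535.2068,   0.    , 326.5708],
       [  0.    , 535.2068, 237.2534],
       [  0.    ,   0.    ,   1.    ]]), 'extrinsics': array([[-0.5873, -0.8093,  0.0118,  0.4598],
       [ 0.4803, -0.3366,  0.81  , -0.2197],
       [-0.6515,  0.4813,  0.5864, -0.7224],
       [ 0.    ,  0.    ,  0.    ,  
[... 188 characters left out ...]
 0.34)]
coarse_gauge [([319.8, 212.3, 41.9, 31.3], 0.67), ([280.8, 273.0, 23.5, 68.0], 0.64)]
fine_gauge [([407.9, 218.7, 37.1, 35.8], 0.62), ([236.7, 319.5, 58.4, 76.0], 0.57), ([390.6, 266.4, 31.2, 37.3], 0.57)]
seal_driver [([388.7, 266.9, 31.2, 35.4], 0.82), ([324.6, 329.4, 23.1, 80.2], 0.4)]
seal_tin_2 [([222.3, 238.2, 33.5, 35.9], 0.6)]
{'mtx': array([[371.6483,   0.    , 316.217 ],
       [  0.    , 371.6483, 243.0804],
       [  0.    ,   0.    ,   1.    ]]), 'T_tool_cam': array([[-0.0002,  0.9643,  0.2647,  0.0664],
       [ 1.    ,  0.0001,  0.0004, -0.0004],
       [ 0.0004,  0.2647, -0.9643, -0.1262],
       [ 0.    ,  0.    ,  0.    ,  1.    ]])} 0.8 [179.9972   0.0011  12.9435]
```

View pics/top0.png

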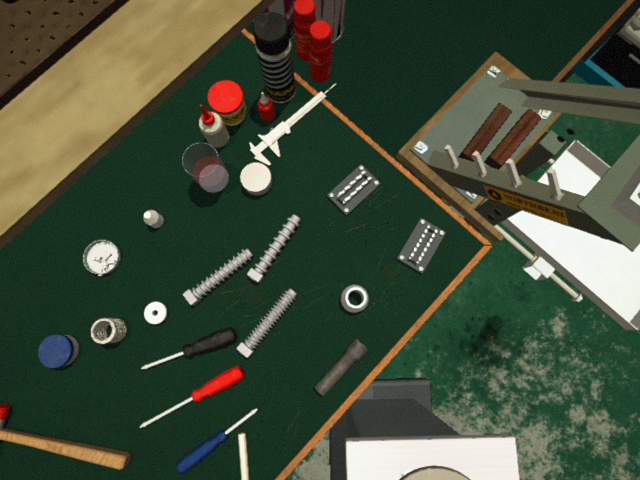

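View pics/scene0.png

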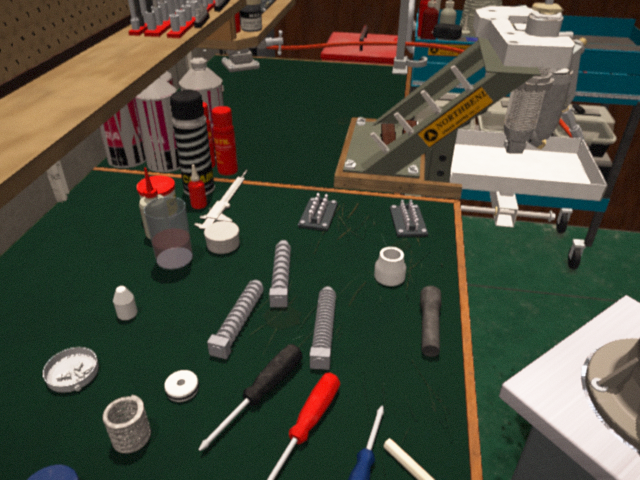

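```bash
cat > h.py <<'E'
from station import robot, fingers, vision, workorder, recognise
import cv2, numpy as np
from scipy.spatial.transform import Rotation as R
np.set_printoptions(precision=4,suppress=True)
F=np.diag([1.,-1,-1])
def fixed_plane(c,u,v,h):
    k=vision.calibration(c); E=k["extrinsics"]; K=k["mtx"]
    d=E[:3,:3].T@F@np.linalg.solve(K,[u,v,1]); o=-E[:3,:3].T@E[:3,3]
    return o+d*(h-o[2])/d[2]
def pose():
    T=np.eye(4); T[:3,:3]=R.from_euler("xyz",robot.current_eef_rot(),degrees=True).as_matrix(); T[:3,3]=robot.current_tool_pos(); return T
def wproj(P,T):   # world points Nx3 -> wrist pixels
    k=vision.calibration("wrist"); C=T@k["T_tool_cam"]; K=k["mtx"]
    p=(np.asarray(P)-C[:3,3])@C[:3,:3]@F
    r=np.linalg.norm(p[...,:2],axis=-1); th=np.arctan2(r,p[...,2]); s=th/np.maximum(r,1e-9)
    return np.stack([K[0,0]*p[...,0]*s+K[0,2],K[1,1]*p[...,1]*s+K[1,2]],-1)
def rectify(im,T,c,yaw,h,L,W,s):
    """plane z=h patch centred at c, columns along yaw, rows to the right (-y'), s m/px"""
    a=(np.arange(int(L/s))+.5)*s-L/2; b=-((np.arange(int(W/s))+.5)*s-W/2)
    A,B=np.meshgrid(a,b); cy,sy=np.cos(yaw),np.sin(yaw)
    P=np.stack([c[0]+A*cy-B*sy,c[1]+A*sy+B*cy,np.full_like(A,h)],-1)
    m=wproj(P,T).astype(np.float32)
    return cv2.remap(im,m[...,0],m[...,1],cv2.INTER_CUBIC)
E
python3 - <<'E'
from h import *
for n,t,s,h in [("A",[(256,274),(294,220)],[(279,300),(284,243)],.014),("B",[(191,297),(246,255)],[(217,350),(258,285)],.014),("C",[(245,350),(291,294)],[(320,362),(328,292)],.014),
  ("G1",[(334,204),(373,174)],[(318,212)]*2,.02),("G2",[(410,263),(433,226)],[(409,218)]*2,.02),("bush",[(354,298)]*2,[(390,267)]*2,.024),("tin",[(256,179)]*2,[(222,238)]*2,.016)]:
    a,b=[fixed_plane("top",*q,h) for q in t]; c,d=[fixed_plane("scene",*q,h) for q in s]
    print(n,(a+b)/2,(c+d)/2,"yaw",np.degrees(np.arctan2(*(b-a)[1::-1])),"len",np.linalg.norm(b-a), "r",np.linalg.norm((a+b)[:2]/2))
E
```

```text
A [0.5195 0.2861 0.014 ] [0.5195 0.2863 0.014 ] yaw -35.446066053449435 len 0.13240791935689566 r 0.5930779903141892
B [0.4638 0.3981 0.014 ] [0.4634 0.3988 0.014 ] yaw -53.08770097969579 len 0.13417908969161163 r 0.6112836561918558
C [0.3723 0.3005 0.014 ] [0.3715 0.3031 0.014 ] yaw -40.59452428415542 len 0.13757490263494174 r 0.4784082168069463
G1 [0.6341 0.1248 0.02  ] [0.6231 0.1371 0.02  ] yaw -53.085440267843225 len 0.10271049659931006 r 0.6462880177385525
G2 [ 0.5159 -0.0058  0.02  ] [0.5048 0.0048 0.02  ] yaw -34.720565188794005 len 0.08947542460544188 r 0.5158872110227689
bush [0.4131 0.1333 0.024 ] [0.4091 0.1387 0.024 ] yaw 0.0 len 0.0 r 0.43406672673669755
tin [0.6617 0.3246 0.016 ] [0.6579 0.3285 0.016 ] yaw 0.0 len 0.0 r 0.7370315559804685
```

```bash
cat > look.py <<'E'
from h import *
import pickle
fingers.gripper_to(0.55)
for p in [(.09,-.39,.3,10),(.28,-.28,.3,45),(.4,0,.3,90)]:
    robot.move_to(p[:3],[180,0,p[3]]); print(robot.current_time_s())
V=[]
for p in [(.50,0.01,.15,145),(.61,.12,.15,127),(.50,.25,.15,140),(.46,.38,.17,130)]:
    robot.move_to(p[:3],[180,0,p[3]]); robot.pause(.25); T=pose(); im=vision.grab_frame("wrist"); 
    V.append((T,im,{l:recognise(l,"wrist")[:2] for l in ["coarse_bolt","fine_bolt","odd_bolt_center","coarse_gauge","fine_gauge"]}))
    cv2.imwrite(f"pics/w{len(V)}.png",im[:,:,::-1]); print(robot.current_time_s(),T[:3,3],robot.current_contact_force())
    for l,d in V[-1][2].items(): print("  ",l,[(np.round(e["rect"]).tolist(),round(e["p"],2)) for e in d])
pickle.dump(V,open("V.pkl","wb"))
m=np.vstack([np.hstack([V[0][1],V[1][1]]),np.hstack([V[2][1],V[3][1]])])
cv2.imwrite("pics/mos.png",cv2.resize(m,(800,600),interpolation=cv2.INTER_AREA)[:,:,::-1])
E
python3 look.py
```

```text
1.9417
2.825
3.9917
5.2917 [0.5006 0.0094 0.1516] [-1.0193 -0.3822 -0.7653]
   coarse_bolt [([590.0, 81.0, 42.0, 159.0], 0.62)]
   fine_bolt [([623.0, 25.0, 31.0, 50.0], 0.97)]
   odd_bolt_center []
   coarse_gauge [([512.0, 280.0, 89.0, 111.0], 0.56)]
   fine_gauge [([309.0, 259.0, 82.0, 122.0], 0.82)]
6.5083 [0.6098 0.118  0.1502] [-0.429   0.7079  0.4298]
   coarse_bolt [([374.0, 38.0, 61.0, 73.0], 0.64)]
   fine_bolt [([146.0, 280.0, 103.0, 114.0], 0.34)]
   odd_bolt_center []
   coarse_gauge [([350.0, 245.0, 84.0, 131.0], 0.94), ([375.0, 38.0, 59.0, 74.0], 0.24)]
   fine_gauge [([143.0, 279.0, 102.0, 113.0], 0.9)]
7.775 [0.5012 0.2486 0.1498] [ 0.4071  0.028  -0.1196]
   coarse_bolt [([370.0, 216.0, 48.0, 204.0], 0.95)]
   fine_bolt [([442.0, 86.0, 73.0, 171.0], 0.82)]
   odd_bolt_center [([259.0, 82.0, 41.0, 162.0], 0.74)]
   coarse_gauge [([316.0, 388.0, 67.0, 26.0], 0.75)]
   fine_gauge [([136.0, 401.0, 80.0, 77.0], 0.93)]
8.9333 [0.4611 0.3783 0.1696] [ 0.5529 -0.1775 -0.2742]
   coarse_bolt [([297.0, 334.0, 77.0, 134.0], 0.83)]
   fine_bolt [([338.0, 210.0, 47.0, 194.0], 0.85)]
   odd_bolt_center [([173.0, 231.0, 74.0, 181.0], 0.79)]
   coarse_gauge []
   fine_gauge []
```

View pics/mos.png

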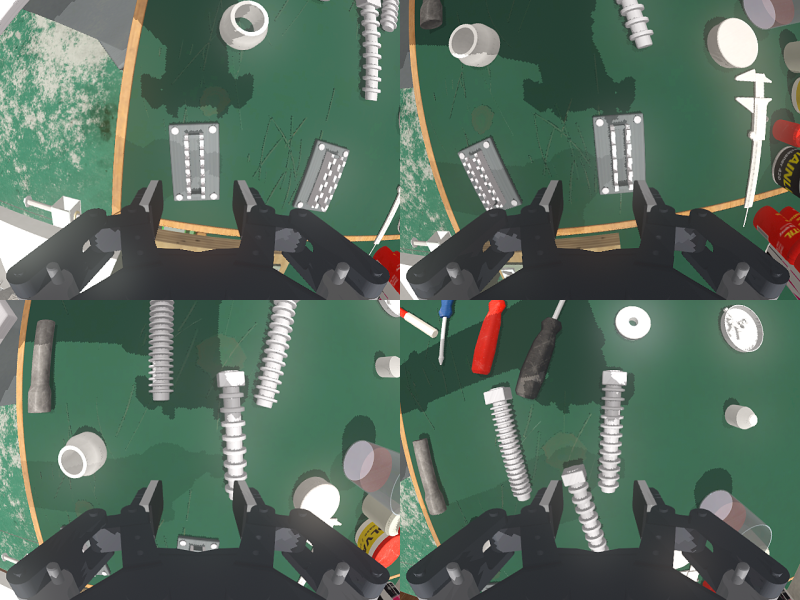

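```bash
cat > patches.py <<'E'
from h import *
import pickle,sys
V=pickle.load(open("V.pkl","rb"))
N=dict(G2=(0.5120,-.002,145),G1=(.632,.127,127),A=(.5195,.286,144.5),B=(.4638,.398,127))
def strip(jobs,out):
    o=[]
    for n,v,h in jobs:
        x,y,yaw=N[n]; p=rectify(V[v][1],V[v][0],(x,y),np.radians(yaw),h,.2,.074,.00025)
        for i in range(0,800,40): p[:6 if (i-400)%200 else 16,i]=[255,0,0]
        for i in range(4,296,20): p[i,:6]=[255,0,0]
        p[148,:14]=[255,255,0]; p[-1]=0; o.append(p)
    o=np.vstack(o); o=cv2.resize(o,(min(800,int(800*600/len(o)) if len(o)>600 else 800),min(600,len(o))),interpolation=cv2.INTER_AREA)
    cv2.imwrite(out,o[:,:,::-1])
E
python3 - <<'E'
from patches import *
strip([("G2",0,.03),("G1",1,.03)],"pics/p1.png"); strip([("A",2,.028),("B",3,.028)],"pics/p2.png")
E
```

```text
(no output)
```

View pics/p1.png

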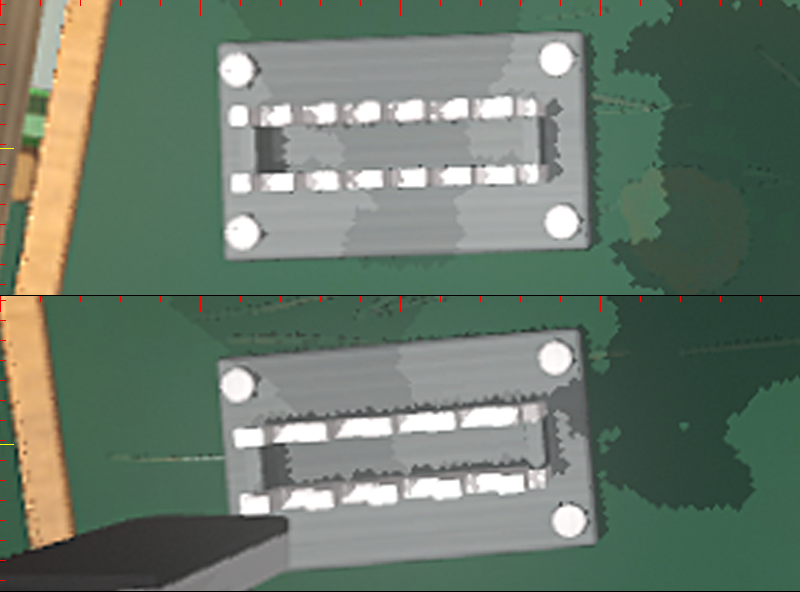

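View pics/p2.png

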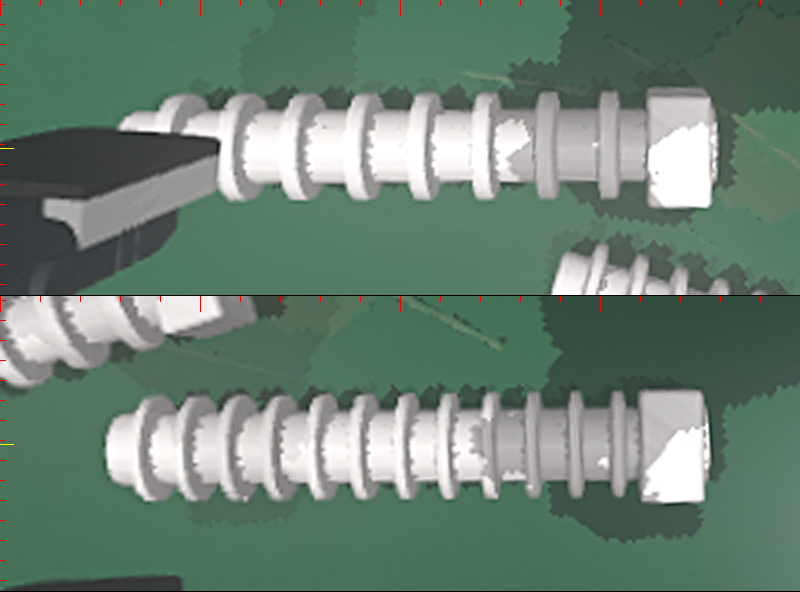

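```bash
python3 - <<'E'
from patches import *
o=[]
for n,v in [("G2",0),("G1",1),("G1",0)]:
    x,y,yaw=N[n]; p=rectify(V[v][1],V[v][0],(x,y),np.radians(yaw),.03,.1,.024 if v==0 and n=="G2" else .025,.000125)
    o.append(p)
o=np.vstack([q[:195] for q in o]).astype(float); o=np.clip((o-110)*255/145,0,255).astype(np.uint8)
print(o.shape, V[0][1].max()); cv2.imwrite("pics/z.png",o[:,:,::-1])
E
```

```text
(582, 800, 3) 255
```

View pics/z.png

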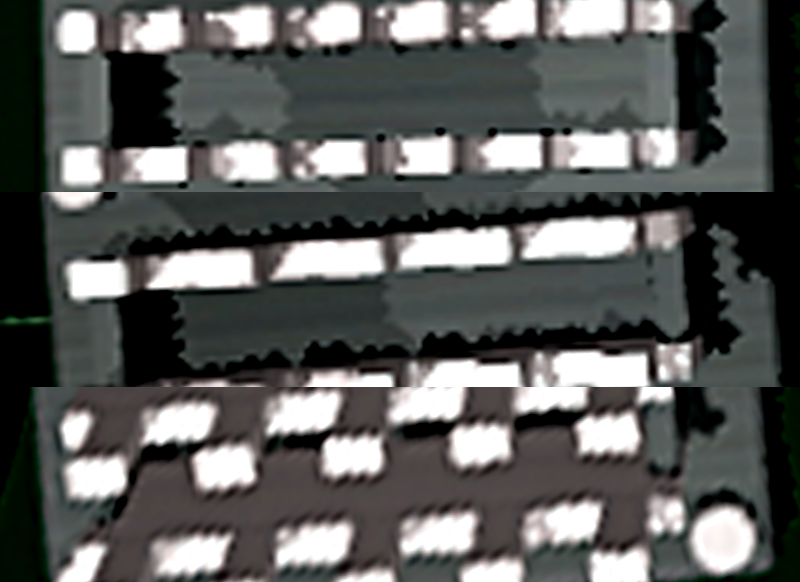

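```bash
cat > meas.py <<'E'
from patches import *
S=.00025
def W(n,a,b):  # patch coords (m) -> world
    x,y,yaw=n; c,s=np.cos(np.radians(yaw)),np.sin(np.radians(yaw)); return np.array([x+a*c-b*s,y+a*s+b*c])
def patch(n,v,h): return rectify(V[v][1],V[v][0],n[:2],np.radians(n[2]),h,.2,.08,S)
def edges(f,thr,a):  # crossings with sign
    d=f-thr; i=np.where(d[:-1]*d[1:]<0)[0]; return [(a[k]+S*d[k]/(d[k]-d[k+1]),np.sign(d[k+1]-d[k])) for k in i]
a=(np.arange(800)+.5)*S-.1; b=-((np.arange(320)+.5)*S-.04)
def bolt(n,v,P,h=.014,rng=(-.085,.09)):
    n=list(n)
    for it in range(4):
        p=patch(n,v,h); hsv=cv2.cvtColor(p,cv2.COLOR_RGB2HSV)
        m=((hsv[...,1]<55)&(hsv[...,2]>95)).astype(np.uint8)
        m=cv2.morphologyEx(m,cv2.MORPH_OPEN,np.ones((5,5)))
        m[np.abs(b)>.019]=0
        pts=[]
        for j in np.where((a>rng[0])&(a<rng[1]))[0]:
            r=np.where(m[:,j])[0]
            if len(r)*S>.017 and len(r)*S<.034 : pts.append((a[j],(b[r[0]]+b[r[-1]])/2,len(r)*S))
        pts=np.array(pts); q=np.polyfit(pts[:,0],pts[:,1],1)
        w=np.abs(pts[:,1]-np.polyval(q,pts[:,0]))<.0015; q=np.polyfit(pts[w,0],pts[w,1],1)
        n[:2]=W(n,0,q[1]); n[2]+=np.degrees(np.arctan(q[0]))
    f=sum(m[np.abs(np.abs(b)-r).argsort()[:2]].astype(float).mean(0) for r in (.0118,.0123,.0128))/3
    f=cv2.GaussianBlur(f[None],(0,0),3)[0]
    return n,f,pts[w][:,2],m
def tocomb(f,P,rng):
    w=(a>rng[0])&(a<rng[1]); best=max(((np.sum(f[w]*np.cos(2*np.pi*(a[w]-o)/(P*s)))/w.sum(),o,s) for s in np.arange(.94,1.07,.005) for o in np.arange(0,P*s,.0002)),key=lambda t:t[0]); return best
E
python3 - <<'E'
from meas import *
import sys
o=[]
for nm,v,P,rng in [("A",2,.016,(-.04,.055)),("A",3,.016,(0.0,.055)),("B",3,.011,(-.066,.052)),("B",2,.011,(-.066,-.0))]:
    n,f,wd,m=bolt(N[nm],v,P,rng=rng); pk=[round(a[i]*1e3,1) for i in range(1,799) if f[i]>f[i-1] and f[i]>=f[i+1] and f[i]>.15 and rng[0]-.02<a[i]<rng[1]+.03]
    print(nm,v,np.array(n),"width",np.percentile(wd,[5,95]),"peaks",pk); print("  comb",np.array(tocomb(f,P,rng)))
    o.append(m[60:260]*255)
cv2.imwrite("pics/m.png",cv2.resize(np.vstack(o),(800,600)))
for nm,v in [("G2",0),("G1",1)]:
    n=list(N[nm])
    for it in range(4):
        p=patch(n,v,.03).astype(float).mean(2); L=[]
        for sg in (1,-1):
            r=np.where(np.abs(b-sg*.0085)<.005)[0]; pts=[]
            for j in np.where(np.abs(a)<.03)[0]:
                c=p[r,j]>200
                if c.sum()*S>.002: pts.append((a[j],b[r][c].mean()))
            pts=np.array(pts); q=np.polyfit(*pts.T,1); k=np.abs(pts[:,1]-np.polyval(q,pts[:,0]))<.001; L.append(np.polyfit(*pts[k].T,1))
        n[:2]=W(n,0,(L[0][1]+L[1][1])/2); n[2]+=np.degrees(np.arctan((L[0][0]+L[1][0])/2))
    print(nm,np.array(n),"leaf b",[l[1]for l in L],"slopes",[l[0] for l in L])
    for h in (.03,.022):
        p=patch(n,v,h).astype(float).mean(2)
        for sg in (1,-1):
            f=p[np.abs(b-sg*.0085)<.0012].mean(0)
            print("  z",h,sg,[(round(e*1e3,1),int(s)) for e,s in edges(f,205,a) if abs(e)<.05])
E
```

```text
A 2 [  0.5205   0.2874 144.2396] width [0.0195 0.0317] peaks [np.float64(-45.4), np.float64(-28.9), np.float64(-12.9), np.float64(3.1), np.float64(19.4), np.float64(35.6), np.float64(45.9), np.float64(51.9), np.float64(58.1), np.float64(64.6), np.float64(83.1)]
  comb [0.276  0.0034 1.005 ]
A 3 [  0.5202   0.2869 144.7821] width [0.0219 0.0295] peaks [np.float64(-14.6), np.float64(-5.4), np.float64(1.6), np.float64(17.9), np.float64(34.1), np.float64(50.9), np.float64(56.9), np.float64(62.6)]
  comb [0.2577 0.0034 1.    ]
B 3 [  0.4651   0.3989 127.5797] width [0.019  0.0283] peaks [np.float64(-67.6), np.float64(-56.4), np.float64(-44.9), np.float64(-33.9), np.float64(-22.9), np.float64(-11.9), np.float64(-0.9), np.float64(10.4), np.float64(21.4), np.float64(32.4), np.float64(43.6), np.float64(54.6), np.float64(63.4)]
  comb [0.2486 0.0104 1.    ]
B 2 [  0.4649   0.3988 127.1015] width [0.02   0.0326] peaks [np.float64(-66.4), np.float64(-55.4), np.float64(-44.4), np.float64(-33.4), np.float64(-22.4), np.float64(-11.4), np.float64(-0.1), np.float64(10.6), np.float64(21.9)]
  comb [0.
[... 2656 characters left out ...]
 -1)]
  z 0.022 1 [(np.float64(-44.7), 1), (np.float64(-37.2), -1), (np.float64(-33.4), 1), (np.float64(-20.9), -1), (np.float64(-16.9), 1), (np.float64(-4.2), -1), (np.float64(-1.6), 1), (np.float64(12.4), -1), (np.float64(14.6), 1), (np.float64(28.6), -1), (np.float64(30.5), 1), (np.float64(33.4), -1)]
  z 0.022 -1 [(np.float64(-44.5), 1), (np.float64(-37.3), -1), (np.float64(-31.5), 1), (np.float64(-20.9), -1), (np.float64(-15.8), 1), (np.float64(-4.1), -1), (np.float64(-1.6), 1), (np.float64(12.3), -1), (np.float64(14.3), 1), (np.float64(15.6), -1), (np.float64(16.5), 1), (np.float64(28.8), -1), (np.float64(30.5), 1), (np.float64(31.6), -1), (np.float64(32.2), 1), (np.float64(34.3), -1)]
```

View pics/m.png

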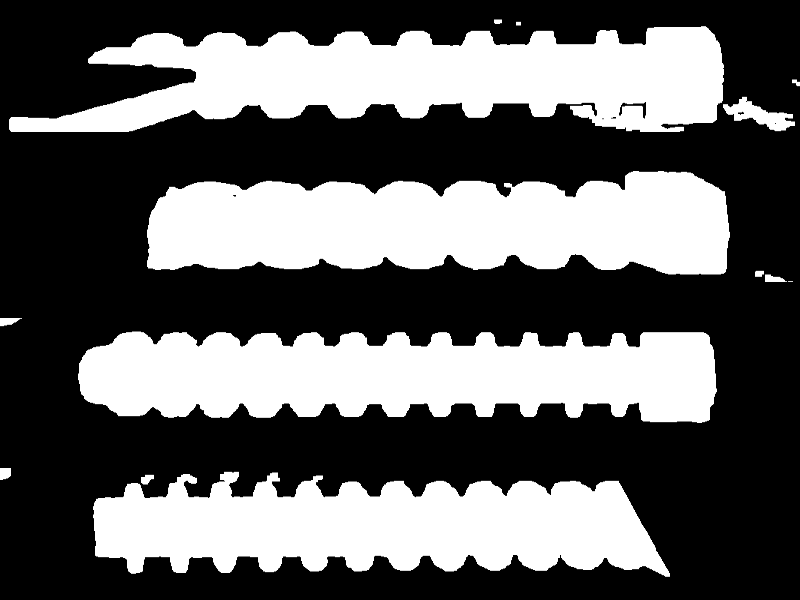

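```bash
cat > job.py <<'E'
from h import *
def pick(c,yaw,z=.0205):
    o=[180,0,yaw]; robot.move_to([*c,.10],o); robot.line_to([*c,.035],velocity=.15)
    hit=robot.line_to([*c,z],velocity=.03,f_stop=6); zt=robot.current_tool_pos()[2]
    fingers.gripper_to(0.,70); print("hit",hit,"z",zt,"gap mm",robot.current_finger_gap()*85, robot.current_tool_pos(),robot.current_eef_rot())
    robot.line_to([*c,.06],velocity=.12); robot.line_to([*c,.15],velocity=.25)
    print("gap",robot.current_finger_gap()*85,"F",robot.current_contact_force(),robot.current_time_s()); return zt
def over(c,yaw,z=.09):
    robot.move_to([*c,.15],[180,0,yaw]); robot.line_to([*c,z],velocity=.15)
    print("over",robot.current_tool_pos(),robot.current_eef_rot(),robot.current_time_s())
def seat(c,yaw,ax,offs=(0,)):
    """ax: TCP height above bolt axis"""
    d=np.array([np.cos(np.radians(yaw)),np.sin(np.radians(yaw))]); zs=.0369+ax
    for s in offs:
        q=np.array(c)+s*d; robot.line_to([*q,zs+.009],velocity=.08)
        hit=robot.line_to([*q,zs-.0005],velocity=.02,f_stop=8); p=robot.current_tool_pos()
        print("off",s,"hit",hit,"dz mm",(p[2]-zs)*1e3,"F",robot.current_contact_force(),robot.current_time_s())
        if p[2]-zs<.002: return True
    return False
def release(c):
    fingers.gripper_to(.5); p=robot.current_tool_pos(); robot.line_to([p[0],p[1],.16],velocity=.15); print("rel",robot.current_time_s())
E
python3 - <<'E'
from job import *
z=pick((.5240,.2849),144.4); c=(.6381,.1256); over(c,131.8)
T=pose(); im=vision.grab_frame("wrist"); cv2.imwrite("pics/heldA.png",im[:,:,::-1])
print(seat(c,131.8,z-.014), z)
E
```

```text
hit False z 0.02037066401732305 gap mm 24.735387921071553 [0.5241 0.2849 0.0211] [179.9902   0.0232 144.4038]
gap 24.423534894592976 F [-0.3754  0.5427 -4.19  ] 12.075
over [0.6379 0.1268 0.0902] [179.9703  -0.0271 131.8981] 13.425
off 0 hit False dz mm 0.27028708438283505 F [-0.2474 -0.3565  1.6511] 14.725
True 0.02037066401732305
```

```bash
python3 - <<'E'
from job import *
import pickle
release(None); robot.pause(.2); T=pose(); im=vision.grab_frame("wrist"); pickle.dump([(T,im)],open("VA.pkl","wb"))
p=rectify(im,T,(.6381,.1256),np.radians(131.8),.0369,.2,.074,.00025); cv2.imwrite("pics/seatA.png",p[:,:,::-1]); cv2.imwrite("pics/afterA.png",im[:,:,::-1])
E
```

```text
rel 15.975
```

View pics/afterA.png

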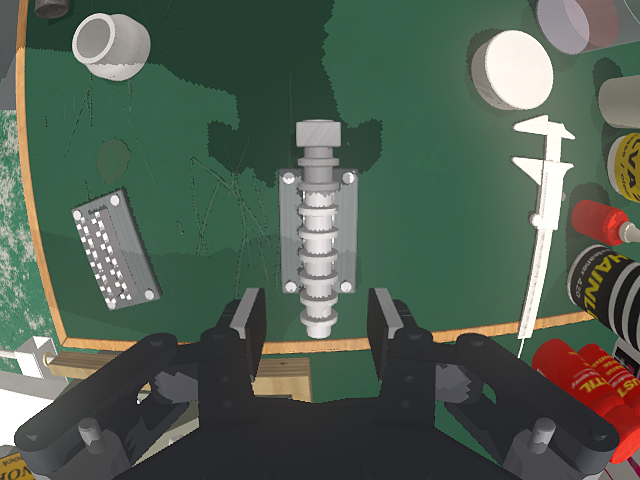

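The coarse bolt lies along its gauge at about (318, 230), head at (318, 133), parallel to the leaves. Next is the fine bolt.

```bash
python3 - <<'E'
from job import *
import pickle
z=pick((.4687,.3942),127.5); c=(.5168,-.0061); over((.52,.12),140,.15); over(c,146.9)
print(seat(c,146.9,z-.014), z)
E
```

```text
hit False z 0.020408763599795005 gap mm 24.256565505904945 [0.4689 0.3945 0.0211] [179.9497  -0.0015 127.5006]
gap 24.051274701503594 F [-0.4647 -0.9549 -3.2813] 19.975
over [0.5197 0.1217 0.1501] [179.9639  -0.0239 140.1609] 21.3083
over [ 0.5173 -0.0047  0.0905] [179.9344   0.0128 147.027 ] 22.425
off 0 hit True dz mm 0.0044579481163070644 F [-1.2185  0.5286  5.5188] 23.5583
True 0.020408763599795005
```

```bash
python3 - <<'E'
from job import *
import pickle
release(None)
V=[]
for p in [(.50,.005,.15,147),(.57,.07,.15,140),(.615,.14,.15,131.8)]:
    robot.move_to(p[:3],[180,0,p[3]]); robot.pause(.3); T=pose(); V.append((T,vision.grab_frame("wrist")))
pickle.dump(V,open("VF.pkl","wb")); print(robot.current_time_s())
r=lambda i,c,y:rectify(V[i][1],V[i][0],c,np.radians(y),.0369,.2,.0375,.00025)
F,C=((.5168,-.0061),146.9),((.6381,.1256),131.8)
o=np.vstack([r(0,*F),r(1,*F),r(2,*C),r(1,*C)]); o[::1,400]=[255,0,0]; cv2.imwrite("pics/fin.png",o[:,:,::-1]); print(o.shape)
E
```

```text
rel 24.8083
27.0
(600, 800, 3)
```

View pics/fin.png

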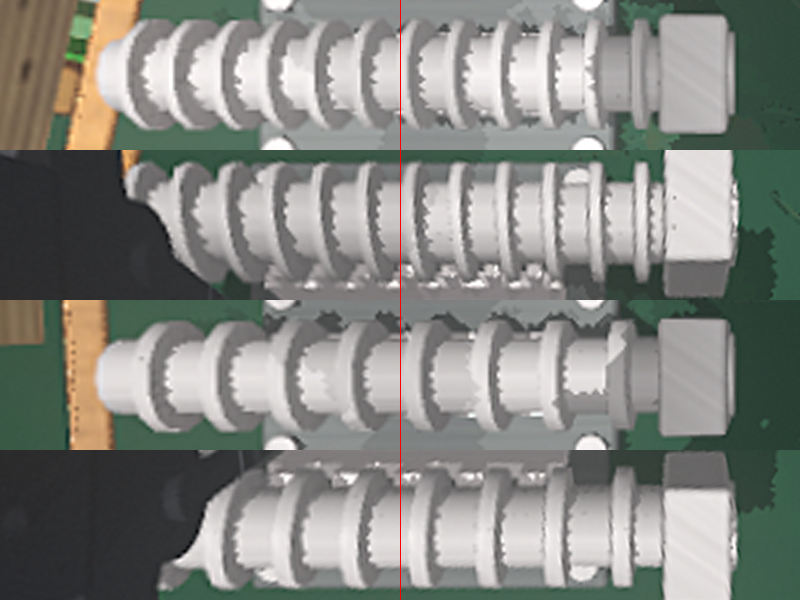

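```bash
python3 - <<'E'
from job import *
print(robot.current_contact_force(), robot.current_time_s()); print(workorder.close_job())
E
```

```text
[ 0.1243 -0.0736  0.0361] 27.0
the job is handed in; nothing more can be done
None
```

Both bolts are seated in their matching gauges and the job is handed in at about 27 s of robot time. I measured the bolts and gauges with the wrist camera and put the coarse bolt on the 5-tooth, 16 mm gauge. The fine bolt went on the 7-tooth, 11 mm gauge. No grasp or placing needed a second try.

**Last checks:**
- **Seating height by the tool:** the coarse bolt stopped 0.3 mm above its seat and the fine bolt 0.0 mm above, with only light contact. A bolt riding on the teeth would have stood 5.5 mm higher.
- **Seating height by camera:** after release, two wrist views per bolt agreed with the seat height to about 1 mm by my hand reading. Both bolts looked parallel to and centred across their gauges, and about 3 mm along for the fine bolt, well inside the 20 mm allowed.
- **Other objects:** I never went near the odd bolt, bush or tin. I did not measure them again at the end.

**Disagreements:**
- **Gripper gap:** it read about 24 mm on the 28 mm bolts. I took this for a scale error in that reading.
- **First overhead estimates:** these differed by several mm from the wrist measurements, by about 5 mm for the coarse bolt. I relied on the wrist values.

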